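# Close up the bearing caps and bolt the keeper

### The job

Push the row of five camshaft bearing caps along the blue rail, as one unbroken train, until it sits fully home against the yellow end stop. Then push the red-knobbed keeper all the way in across the channel behind the last cap, so the caps stay in order, and move clear. Only push: do not lift or tip a cap, and leave everything else on the bench alone.

Things in the scene. Friction and masses are not known exactly. Their poses are not given: they have to be found in the camera images.
- rail: Blue channel fixed to the bench, 300 mm long (x), 78 wide (y). Origin: centre of its underside; +x runs along the channel to the yellow end stop (12 mm thick, 40 tall). Floor 8 mm, tops of side walls 16 mm above the bench, 62 mm clear between walls. On the +y side the keeper's grey guide: x -24 to 22 mm, y 39 to 128, 16 mm tall (two cheeks 26 mm tall out to y = 96).
- rail_stop (a point): Point on the inner face of the end stop (the face the front cap comes to rest on), mid-width, at channel floor height; axes as the rail's (+x into the stop). It is 138 mm along +x from the rail's origin.
- keeper (a joint): Keeper bolt's travel in m: 0 = out (may start up to 0.008 in), 0.055 = fully in across the channel, at its end. Slides along the rail's -y, about 1.5 N friction, no spring, stays where left. Steel bar 10 mm square, 18 to 28 mm above the bench, at rail x -6 to +4 mm; with the row home it passes 4 mm behind the last cap.
- keeper_knob (a point): Centre of the top of the keeper's upright red knob, 20 mm in diameter, rising from 28 to 62 mm above the bench. At joint 0 it is at rail x = -1 mm, y = 105 mm; fully in, at y = 50 mm. Axes as the rail's.
- cap_1: The front (nearest the stop) of five equal loose aluminium bearing caps in one touching row in the channel: 26 mm along the rail (x), 60 across (y), 34 tall, arch 28 wide x 12 high underneath, two bolt holes and a green dot on top, about 120 g. Origin: centre of its underside, on the channel floor; axes as the rail's. Row starts 50 to 125 mm short of the stop.
- cap_2: The second of five equal loose aluminium bearing caps in one touching row in the channel: 26 mm along the rail (x), 60 across (y), 34 tall, arch 28 wide x 12 high underneath, two bolt holes and a green dot on top, about 120 g. Origin: centre of its underside, on the channel floor; axes as the rail's. Row starts 50 to 125 mm short of the stop.
- cap_3: The third of five equal loose aluminium bearing caps in one touching row in the channel: 26 mm along the rail (x), 60 across (y), 34 tall, arch 28 wide x 12 high underneath, two bolt holes and a green dot on top, about 120 g. Origin: centre of its underside, on the channel floor; axes as the rail's. Row starts 50 to 125 mm short of the stop.
- cap_4: The fourth of five equal loose aluminium bearing caps in one touching row in the channel: 26 mm along the rail (x), 60 across (y), 34 tall, arch 28 wide x 12 high underneath, two bolt holes and a green dot on top, about 120 g. Origin: centre of its underside, on the channel floor; axes as the rail's. Row starts 50 to 125 mm short of the stop.
- cap_5: The last (tail of the row; the one to push on) of five equal loose aluminium bearing caps in one touching row in the channel: 26 mm along the rail (x), 60 across (y), 34 tall, arch 28 wide x 12 high underneath, two bolt holes and a green dot on top, about 120 g. Origin: centre of its underside, on the channel floor; axes as the rail's. Row starts 50 to 125 mm short of the stop.
- oil_bottle: Bystander: black plastic bottle with a pointed nozzle, 68 mm diameter, 175 mm tall. Origin: centre of underside.
- spray_can: Bystander: green can, 60 mm diameter, 150 mm tall. Origin: centre of underside.
- socket: Bystander: steel socket standing beside the rail, 30 mm diameter, 38 mm tall. Origin: centre of underside.
- bolt_bin: Bystander: green open bin of bolts, 70 x 80 mm, 34 mm tall. Origin: centre of underside.
- screwdriver: Bystander: screwdriver with green handle lying on the bench near the stop end, on the keeper's side, tip along its +x. Origin: underside near its middle.
- wrench: Bystander: steel wrench lying on the bench on the side of the rail away from the keeper. Origin: underside near its middle.
- mallet: Bystander: orange mallet lying on the bench to the robot's left. Origin: underside near its middle.

How it is judged:
By the outcome, as a careful person would: the job done as asked, in the order asked, and still so for the second after the job is handed in, with the robot touching nothing.
It also fails if it takes over 43 s, if anything falls off the work surface, if the arm or the gripper's body presses on something with over 40 N, if the wrist force passes 120 N, or if a joint passes its speed limit or range.

### The arm

A 6-joint arm with a two-finger parallel gripper is mounted at the origin on the work surface. World frame = base frame: x ahead of the robot, y to its left, z up, the work surface at z = 0. Lengths are in m, angles in rad, forces in N, time in s.
With the tool pointing down it reaches from about 0.375 to 0.825 m from the base axis. Payload 5.5 kg.
Tool frame: the origin (TCP) lies at the very end of the fingers, on their centre line; the grasp point (between the pads) lies 19 mm behind it; z points along the fingers, x is the direction in which the jaws open and shut, and the axes are right-handed (so a half turn about z gives the same grasp; the last joint's range is limited). The gripper opens to 85 mm and grips with 20 to 120 N. Pads are 22 mm wide; open, the fingers measure 114 mm over their backs; the gripper's body (76 mm by 85 mm) begins 54 mm behind the grasp point. The pads swing forward as they close: fully open they stand 13 mm farther back than shut.
Start: joints at [-1.29, 0.314, -0.047, 1.21, 0, 1.571], TCP at [0.166, -0.576, 0.231] pointing down, gripper open.
Joint ranges: [-2.67, 2.67], [-0.69, 1.73], [-1.03, 1.25], [-2.08, 2.16], [-1.42, 1.45], [-3.14, 3.14]. Speed limits (rad/s): [2.39, 2.39, 3.01, 3.14, 3.14, 3.14].

### API

Orientations are given as a rotation vector (axis times angle).
In Python, from bench import status, cams, sign_off gives the robot as it stands.
- The arm moves only by the tool carry_out, never from a script. Its argument "commands" is a list of rows, each a list of 5 numbers: the shift along the tool's x, y, z in mm, then the turn about the tool's z in degrees, then the gripper's target within -1 to 1 (fully open at 1, half-way at 0, shut at -1). In form: [[dx, dy, dz, twist, hand], ...]. A call has 1 to 10 rows; each row is the pose to reach, as a shift and turn from the pose measured when the call began, along the tool's axes at that moment; what a row does not reach only later rows make up. A row lasts 1/12 s, in which the tool goes at most 41.7 mm and 7.16 degrees, less where a joint would pass 70% of its speed; a pose out of reach is approached as far as the arm can. A call with a gripper value outside its range is refused whole. The fingers move at their own pace and stop on an object; "force" is the grip in N (left out, the last holds). Time passes only in rows, so rows that repeat a pose let the fingers close. It gives the time, the measured TCP pose, the force and the opening at its end, in the units of the state.
- status.state(): the state, without advancing time (a new reading comes with each control period).
- cams.read_camera(name): name is "side" or "top" or "wrist"; returns a dict with "img" (480x640x3 uint8, red, green, blue), "K" (3x3 intrinsics, pixels), "k1" (the pictures are not rectified: a ray, as slopes to the right and down, at radius r is drawn at 1 + k1 r^2 times it, then the intrinsics apply), "R" (3x3) and "t" (3): a world point X has camera coordinates R X + t. Camera axes: x right, y down, z forward; pixel columns grow to the right and rows downward; lengths in m; the calibration is good to about 2 mm. A picture is of the moment at which its call begins. There is no depth.
- sign_off(): hands the job in, once; it reports no verdict.
Trained networks look in a picture, given as the dict that the camera call returned (one of the last four; its "shot" number tells which), for a name from the list of things; names that differ only in an ending like _2 or _b are one class to them, and where a whole thing is asked for, a point or a joint stands for the part that bears it (a point fixed in the world has none). Each returns a list of dicts, best first, with "conf" (0 to 1); they miss things now and then, are a little off and sometimes report something else, mostly with a low value. They report only what shows in the picture. A call takes as long as a camera call.
- cams.recognise(target, picture): "extent" ([left, top, right, bottom] in pixels, round what is visible of it).
The state is a dict: "t": time; "joints": joint angles; "joint_vel": joint speeds; "joint_torque": joint torques, N m; "position": TCP position; "ee_rot": TCP orientation; "force": force on the tool from outside, world axes, zero at the start; "moment": the same for the moment, N m; "gripper_width": finger opening in m.
Only numpy, scipy, OpenCV 4.12 (cv2) and the standard library are available. Lean on these libraries where they do the work, as an engineer would, in place of code of your own. Each camera call takes 0.05 s, during which the arm holds its last target.

## Working session

There is one attempt and no reset: what is moved stays moved. The work goes in short steps, Python scripts to look and compute and a tool call to move; the robot and the scene stay as the last step left them, time stands still between calls to the robot, and variables do not carry over. Pictures are saved under pics/ and viewed, and the job is handed in when it is done.

Besides the shell and the picture viewer there is one more tool, called after "Request:" by a JSON object that holds its "op" and its "data", one argument or row to a line. carry_out: Moves the arm, as the interface text tells. Its arguments: {"type":"object","properties":{"commands":{"type":"array","items":{"type":"array","items":{"type":"number"}}},"force":{"type":"number"}},"required":["commands"]}

```bash
ls; mkdir -p pics; python3 - <<'E'
from bench import status,cams
import cv2
print(status.state())
for n in ("top","side"):
    p=cams.read_camera(n); cv2.imwrite(f"pics/{n}0.png",p["img"][:,:,::-1]); print(n,p["K"],p["k1"],p["R"],p["t"],p["shot"])
    for t in ("rail","keeper_knob","cap_1","keeper"):
        for d in cams.recognise(t,p)[:6]: print(t,[round(v) for v in d["extent"]],round(d["conf"],2))
E
```

```text
pics
{'t': 0.0, 'joints': array([-1.29000733e+00,  3.14199686e-01, -4.80949415e-02,  1.21018357e+00,
       -2.31526409e-05,  1.57077911e+00]), 'joint_vel': array([ 9.13704102e-04,  3.99213588e-04,  1.56371083e-03,  1.59353114e-03,
       -6.25446764e-04,  6.95508489e-05]), 'joint_torque': array([-2.92719851e-04, -5.39583886e+01,  3.39753163e+01,  1.92812568e-02,
       -1.07212850e-04,  6.87018314e-06]), 'position': array([ 0.16610042, -0.57594782,  0.23044339]), 'ee_rot': array([-2.50966151e+00,  1.88811095e+00,  2.13229168e-03]), 'force': array([-0.23428067,  0.47631353,  0.48770991]), 'moment': array([-0.00339361, -0.00018331,  0.05274011]), 'gripper_width': 0.08554111047045887}
top [[451.96431045   0.         321.58387958]
 [  0.         451.96431045 239.08760793]
 [  0.           0.           1.        ]] -0.010358844639170275 [[-0.01655364 -0.99984623 -0.00578731]
 [-0.98183375  0.0173491  -0.1889484 ]
 [ 0.18901975  0.00255439 -0.98196996]] [0.11193692 0.57981973 0.95804752] 1
rail [298, 215, 425, 300] 0.69
keeper_knob [352, 260, 360, 295] 0.76
keeper_knob [454, 273, 506, 305
[... 177 characters left out ...]
, 261, 360, 294] 0.49
side [[557.71465141   0.         325.12930619]
 [  0.         557.71465141 238.65253883]
 [  0.           0.           1.        ]] 0.019237758532084804 [[ 0.85354409 -0.52097523 -0.0068777 ]
 [-0.40834519 -0.66070053 -0.62986428]
 [ 0.32359959  0.54042541 -0.77667476]] [-0.45938013  0.35589298  0.89953421] 2
rail [276, 223, 396, 361] 0.59
keeper_knob [286, 290, 319, 311] 0.79
keeper_knob [261, 244, 287, 290] 0.54
keeper_knob [279, 157, 310, 230] 0.25
cap_1 [335, 294, 372, 320] 0.96
cap_1 [341, 304, 379, 331] 0.95
cap_1 [329, 282, 364, 311] 0.9
cap_1 [348, 314, 383, 344] 0.77
cap_1 [326, 273, 358, 296] 0.64
cap_1 [278, 223, 396, 363] 0.17
keeper [288, 291, 323, 310] 0.6
```

View pics/top0.png

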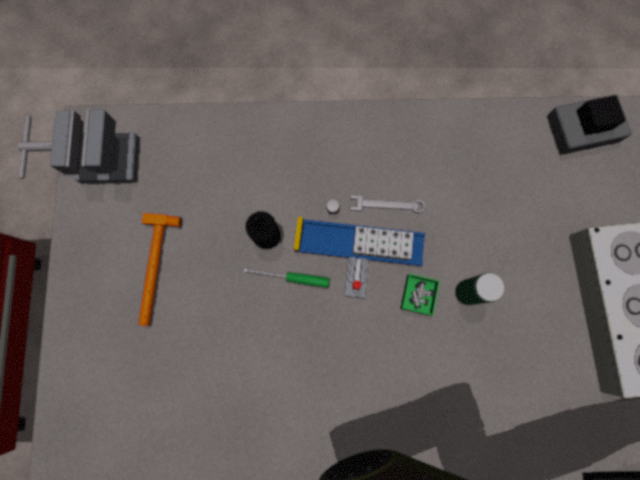

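View pics/side0.png

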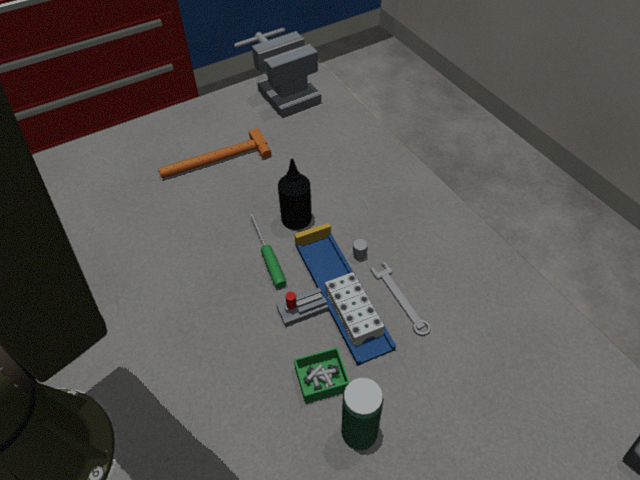

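```bash
python3 - <<'E'
import cv2
for n,(x0,y0,x1,y1) in {"top":(280,200,440,320),"side":(240,200,420,370)}.items():
    im=cv2.imread(f"pics/{n}0.png")[y0:y1,x0:x1]; cv2.imwrite(f"pics/{n}0z.png",cv2.resize(im,None,fx=800/(x1-x0)if n=="top" else 3.5,fy=5 if n=="top" else 3.5,interpolation=cv2.INTER_CUBIC))
E
```

```text
(no output)
```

View pics/top0z.png

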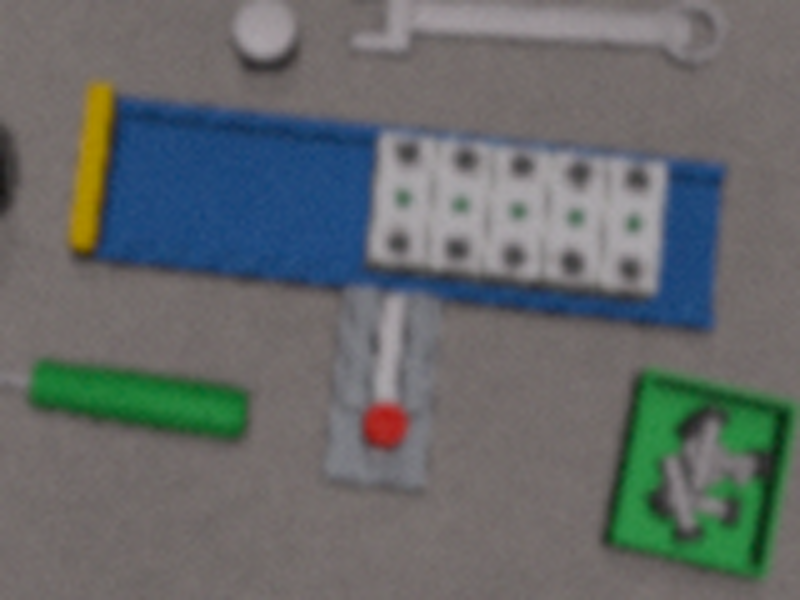

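View pics/side0z.png

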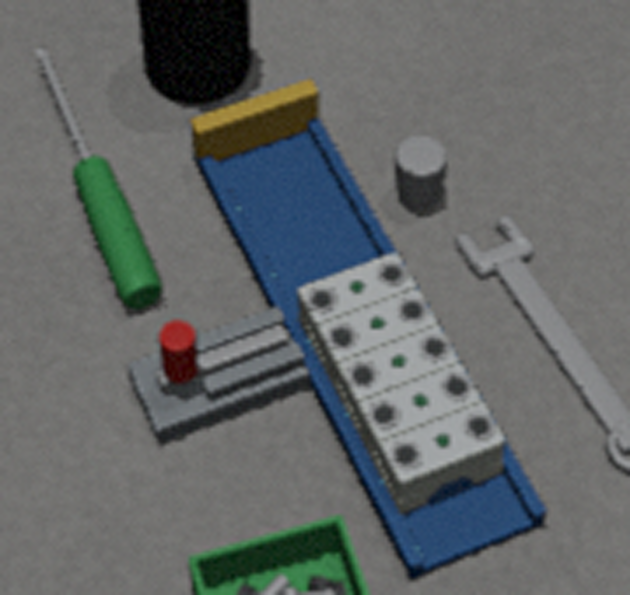

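The top view shows the rail with its stop at px (299,235), the caps' dots from (361,240) to (407,245) and the knob at (357,284). The stop points toward world +y, and the keeper is on the robot's side. Next I'll fit the pose from both views.

```bash
cat > geo.py <<'E'
import numpy as np
def proj(p,X):
    c=np.asarray(X)@p["R"].T+p["t"]; s=c[:,:2]/c[:,2:]
    s=s*(1+p["k1"]*(s**2).sum(1,keepdims=True))
    return s@np.diag([p["K"][0,0],p["K"][1,1]])+p["K"][:2,2]
def ray2z(p,uv,z):
    import cv2
    d=np.array([p["k1"],0,0,0,0.])
    s=cv2.undistortPoints(np.array([[uv]],float),p["K"],d)[0,0]
    C=-p["R"].T@p["t"]; v=p["R"].T@np.array([s[0],s[1],1]); return C+v*(z-C[2])/v[2]
E
python3 - <<'E'
import numpy as np
from bench import cams
from geo import *
from scipy.optimize import least_squares
T=cams.read_camera("top");S=cams.read_camera("side")
mp=lambda L,f,o:(np.array(L,float)+.5)/f-.5+np.array(o)
tz=mp([(403,198),(460,205),(518,211),(575,217),(633,223),(712,327),(725,163),(115,88),(95,250),(385,420)],5,(280,200))
sz=mp([(357,287),(377,323),(399,361),(421,401),(443,440),(413,575),(543,520),(195,133),(177,330)],3.5,(240,200))
def model(v):
    x,y,a,s,q=v[:5]
    dots=[(s-.026*k,0,.042) for k in range(5)]
    cor=[(-.15,.039,.016),(-.15,-.039,.016)]
    t=dots+cor+[(.138,-.039,.040),(.138,.039,.040),(-.001,.105-q,.062)]
    u=dots+cor+[(.138,.039,.04),(-.001,.105-q,.062)]
    R=np.array([[np.cos(a),-np.sin(a),0],[np.sin(a),np.cos(a),0],[0,0,1]])
    b=np.array([x,y,0])
    return proj(T,np.array(t)@R.T+b),proj(S,np.array(u)@R.T+b)
def f(v):
    t,s=model(v); return np.r_[(t-tz+v[5:7]).ravel(),(s-sz+v[7:9]).ravel(),v[5:]*1]
r=least_squares(f,[.58,-.05,1.5,0.02,0,0,0,0,0],loss="soft_l1")
print(r.x[:5].round(4),np.degrees(r.x[2]),r.x[5:].round(2),r.cost); e=f(r.x)[:-4].reshape(-1,2); print(e.round(1))
x,y,a=r.x[:3]; s=r.x[3]
ex=np.array([np.cos(a),np.sin(a)]);ey=np.array([-ex[1],ex[0]])
for n,(px,py) in dict(stop=(.138,0),tailface=(s-.117,0),knob=(-.001,.105-r.x[4]),end=(-.15,0)).items(): print(n,np.array([x,y])+px*ex+py*ey)
for n in("spray_can","bolt_bin","socket","oil_bottle"):
  for p in(T,S):
    for d in cams.recognise(n,p)[:1]: print(n,np.round(d["extent"]),round(d["conf"],2), ray2z(p,((d["extent"][0]+d["extent"][2])/2,d["extent"][3]),0).round(3))
E
```

```text
[5.8280e-01 1.3100e-02 1.4388e+00 3.0000e-04 1.5000e-03] 82.43857354364079 [-0.3   0.23  0.2  -0.11] 6.084791303095904
[[ 0.1  0. ]
 [ 0.1 -0.1]
 [-0.1  0. ]
 [-0.1  0.1]
 [-0.2  0.2]
 [ 0.6  0.2]
 [ 0.5  0.1]
 [-0.3 -1. ]
 [-0.5 -0.2]
 [ 0.3  0.2]
 [-0.1  0.2]
 [-0.   0.4]
 [-0.3  0.3]
 [-0.4 -0.1]
 [-0.3  0.2]
 [-0.6 -2.1]
 [ 1.3 -2.5]
 [ 0.2  0.2]
 [ 0.5  1.3]]
stop [0.60097085 0.1498924 ]
tailface [ 0.56745783 -0.10257241]
knob [0.4800996  0.02571796]
end [ 0.56307321 -0.13560325]
spray_can [455. 273. 503. 306.] 0.72 [ 0.429 -0.258  0.   ]
spray_can [341. 378. 385. 452.] 0.57 [ 0.45  -0.262  0.   ]
bolt_bin [400. 274. 440. 316.] 0.96 [ 0.408 -0.12   0.   ]
bolt_bin [294. 349. 351. 402.] 0.68 [ 0.439 -0.155  0.   ]
socket [292. 217. 422. 298.] 0.68 [0.451 0.022 0.   ]
socket [351. 240. 369. 260.] 0.53 [0.662 0.064 0.   ]
oil_bottle [246. 214. 285. 248.] 0.96 [0.572 0.234 0.   ]
oil_bottle [278. 160. 311. 231.] 0.8 [0.584 0.202 0.   ]
```

```bash
cat >> geo.py <<'E'
from scipy.spatial.transform import Rotation as Rn
RX,RY,RA=.5828,.0131,1.4388
EX=np.array([np.cos(RA),np.sin(RA),0]);EY=np.array([-EX[1],EX[0],0])
def to(rx,ry,z):
    "report tool shift mm to rail-frame point, and twist for tool x = rail -y"
    from bench import status
    s=status.state(); R=Rn.from_rotvec(s["ee_rot"]).as_matrix()
    tgt=np.array([RX,RY,0])+rx*EX+ry*EY+[0,0,z]
    d=R.T@(tgt-s["position"])*1e3
    v=R.T@(-EY); 
    o=s["position"]-[RX,RY,0]
    print("shift",d.round(1),"twist",np.degrees(np.arctan2(v[1],v[0])).round(2),"| rail now",(1e3*np.array([o@EX,o@EY,o[2]])).round(1),"F rail",np.array([s["force"]@EX,s["force"]@EY,s["force"][2]]).round(2),"w",s["gripper_width"].round(4),"t",s["t"],"tilt",R[:,2].round(4))
E
python3 -c "
from geo import *; to(-.150,0,.23)"
```

```text
Traceback (most recent call last):
  File "geo.py", line 22, in to
    print("shift",d.round(1),"twist",np.degrees(np.arctan2(v[1],v[0])).round(2),"| rail now",(1e3*np.array([o@EX,o@EY,o[2]])).round(1),"F rail",np.array([s["force"]@EX,s["force"]@EY,s["force"][2]]).round(2),"w",s["gripper_width"].round(4),"t",s["t"],"tilt",R[:,2].round(4))
                                                                                                                                                                                                                   ^^^^^^^^^^^^^^^^^^^^^^^^
AttributeError: 'float' object has no attribute 'round'
```

```bash
sed -i 's/s\["gripper_width"\].round(4)/round(s["gripper_width"],4)/' geo.py
python3 -c "
from geo import *; to(-.150,0,.23)"
```

```text
shift [-313.7 -503.4    1.3] twist -66.35 | rail now [-639.3  335.3  231.3] F rail [ 0.72  0.53 -0.43] w 0.0855 t 1.0 tilt [-0. -0. -1.]
```

Request:
{"op": "carry_out", "data": {
  "commands": [
    [-314,-503,0,-66.3,-0.53],
    [-314,-503,0,-66.3,-0.53],
    [-314,-503,0,-66.3,-0.53],
    [-314,-503,0,-66.3,-0.53],
    [-314,-503,0,-66.3,-0.53],
    [-314,-503,0,-66.3,-0.53],
    [-314,-503,0,-66.3,-0.53],
    [-314,-503,0,-66.3,-0.53],
    [-314,-503,0,-66.3,-0.53],
    [-314,-503,0,-66.3,-0.53]
  ],
  "force": 30
}}

```text
t: 1.83
position: [0.4458, -0.2648, 0.2316]
ee_rot: [3.135, -0.2, 0.001]
force: [0.7, -0.7, 0.0]
gripper_width: 0.0201
```

```bash
python3 -c "
from geo import *; to(-.150,0,.1)"
```

```text
shift [  99.8 -143.1  131.7] twist 0.26 | rail now [-293.5   99.2  231.6] F rail [-0.59 -0.79  0.02] w 0.0201 t 1.8333 tilt [ 6.e-04 -5.e-04 -1.e+00]
```

Request:
{"op": "carry_out", "data": {
  "commands": [
    [100,-143,0,0.3,-0.53],
    [100,-143,0,0.3,-0.53],
    [100,-143,0,0.3,-0.53],
    [100,-143,0,0.3,-0.53],
    [100,-143,0,0.3,-0.53],
    [100,-143,60,0.3,-0.53],
    [100,-143,100,0.3,-0.53],
    [100,-143,132,0.3,-0.53],
    [100,-143,132,0.3,-0.53],
    [100,-143,132,0.3,-0.53]
  ]
}}

```text
t: 2.67
position: [0.5603, -0.1352, 0.0969]
ee_rot: [-3.134, 0.208, 0.01]
force: [-0.4, -0.5, 0.1]
gripper_width: 0.0201
```

```bash
python3 - <<'E'
from geo import *; from bench import cams; import cv2
to(-.150,0,.016)
for n in("wrist","top","side"):
    p=cams.read_camera(n); cv2.imwrite(f"pics/{n}1.png",p["img"][:,:,::-1])
    print(n,proj(p,[np.array([RX,RY,0])+a*EX+b*EY+[0,0,.016] for a,b in((-.15,.039),(-.15,-.039),(.138,0))]).round(0).tolist())
    if n=="side":
        im=p["img"][200:370,240:420,::-1]; cv2.imwrite("pics/side1z.png",cv2.resize(im,None,fx=3.5,fy=3.5,interpolation=cv2.INTER_CUBIC))
E
```

```text
shift [ 3.3  0.  80.9] twist -0.04 | rail now [-150.     2.8   96.9] F rail [-0.55  0.32  0.1 ] w 0.0201 t 2.6667 tilt [-0.006   0.0011 -1.    ]
wrist [[260.0, 254.0], [388.0, 254.0], [325.0, -272.0]]
top [[423.0, 265.0], [425.0, 232.0], [301.0, 235.0]]
side [[357.0, 362.0], [396.0, 346.0], [313.0, 239.0]]
```

View pics/wrist1.png

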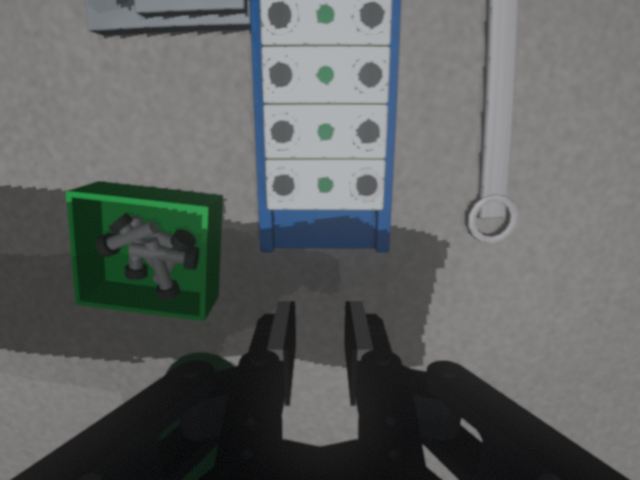

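View pics/side1z.png

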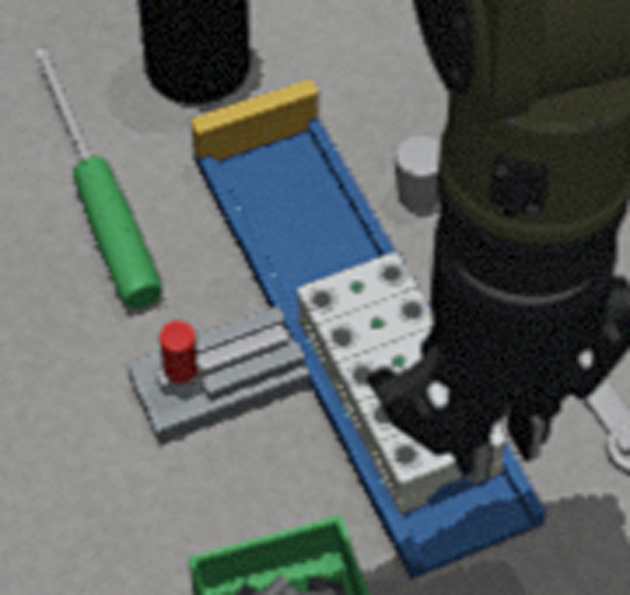

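Request:
{"op": "carry_out", "data": {
  "commands": [
    [3,0,40,0,-0.53],
    [3,0,70,0,-0.53],
    [3,0,81,0,-0.53],
    [3,0,81,0,-0.53],
    [3,0,81,0,-0.53]
  ]
}}

```text
t: 3.23
position: [0.5694, -0.1373, 0.0231]
ee_rot: [3.133, -0.209, 0.009]
force: [-1.0, 1.0, 0.2]
gripper_width: 0.02
```

```bash
python3 - <<'E'
from geo import *; from bench import cams; import cv2
to(-.117,0,.016)
for n in("wrist","side"):
    p=cams.read_camera(n)
    im=p["img"][...,::-1]
    if n=="side": im=cv2.resize(im[230:370,290:450],None,fx=4,fy=4,interpolation=cv2.INTER_CUBIC)
    cv2.imwrite(f"pics/{n}2.png",im)
E
```

```text
shift [ -6.6 -33.9   7. ] twist -0.07 | rail now [-150.9   -6.5   23.1] F rail [0.83 1.13 0.2 ] w 0.02 t 3.2333 tilt [ 0.0056 -0.0017 -1.    ]
```

View pics/wrist2.png

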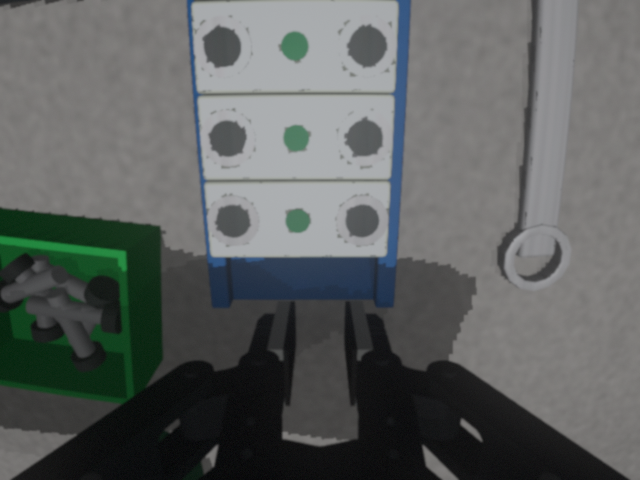

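View pics/side2.png

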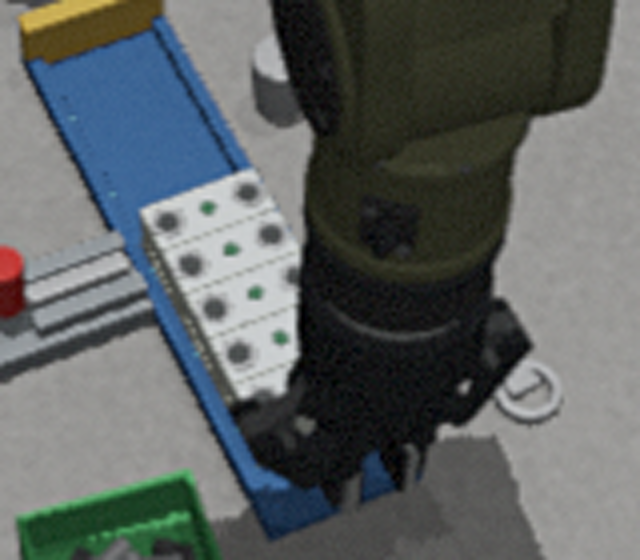

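Request:
{"op": "carry_out", "data": {
  "commands": [
    [-6.5,0,6,0,-0.53],
    [-6.5,0,6,0,-0.53],
    [-6.5,0,6,0,-0.53],
    [-6.5,0,6,0,-0.53]
  ]
}}

```text
t: 3.67
position: [0.5642, -0.1367, 0.0184]
ee_rot: [3.133, -0.209, 0.014]
force: [0.0, -0.1, -0.1]
gripper_width: 0.0199
```

```bash
python3 - <<'E'
from geo import *; to(-.128,0,.016)
E
```

```text
shift [ -1.3 -23.    2.4] twist -0.06 | rail now [-151.    -1.2   18.4] F rail [-0.07 -0.02 -0.13] w 0.0199 t 3.6667 tilt [ 0.0085 -0.0024 -1.    ]
```

Request:
{"op": "carry_out", "data": {
  "commands": [
    [-1,-5,2,0,-0.53],
    [-1,-10,2,0,-0.53],
    [-1,-14,2,0,-0.53],
    [-1,-17,2,0,-0.53],
    [-1,-19,2,0,-0.53],
    [-1,-21,2,0,-0.53],
    [-1,-23,2,0,-0.53],
    [-1,-25,2,0,-0.53],
    [-1,-27,2,0,-0.53],
    [-1,-29,2,0,-0.53]
  ]
}}

```text
t: 4.5
position: [0.567, -0.1086, 0.0164]
ee_rot: [3.131, -0.21, 0.013]
force: [-0.5, -4.3, 0.3]
gripper_width: 0.0199
```

```bash
python3 - <<'E'
from geo import *; to(-.003,0,.016)
from bench import cams; import cv2
p=cams.read_camera("wrist");cv2.imwrite("pics/wrist3.png",p["img"][...,::-1])
E
```

```text
shift [  -0.6 -119.8    0. ] twist -0.1 | rail now [-122.8   -0.3   16.4] F rail [-4.32 -0.08  0.28] w 0.0199 t 4.5 tilt [ 0.0083 -0.0041 -1.    ]
```

View pics/wrist3.png

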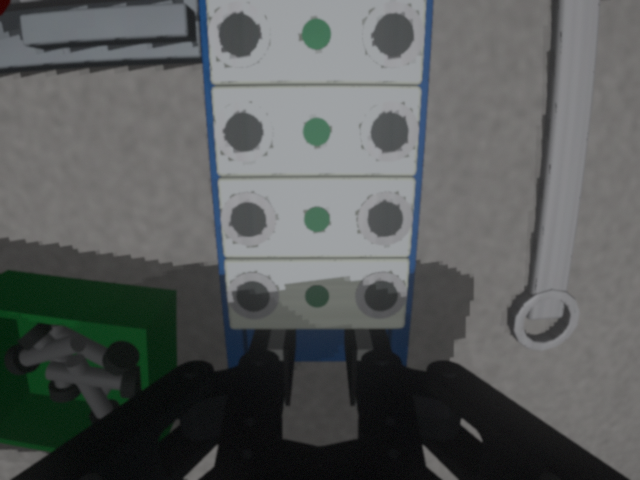

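Request:
{"op": "carry_out", "data": {
  "commands": [
    [-0.5,-4,0,0,-0.53],
    [-0.5,-7,0,0,-0.53],
    [-0.5,-10,0,0,-0.53],
    [-0.5,-13,0,0,-0.53],
    [-0.5,-16,0,0,-0.53],
    [-0.5,-19,0,0,-0.53],
    [-0.5,-22,0,0,-0.53],
    [-0.5,-25,0,0,-0.53],
    [-0.5,-28,0,0,-0.53],
    [-0.5,-31,0,0,-0.53]
  ]
}}

```text
t: 5.38
position: [0.5708, -0.0771, 0.0163]
ee_rot: [3.132, -0.209, 0.014]
force: [-1.2, -4.5, 1.4]
gripper_width: 0.0201
```

```bash
python3 - <<'E'
from geo import *; to(-.003,0,.016)
E
```

```text
shift [ -0.1 -88.    0.1] twist -0.08 | rail now [-91.    0.1  16.3] F rail [-4.58  0.59  1.45] w 0.0201 t 5.3833 tilt [ 0.0085 -0.0035 -1.    ]
```

Request:
{"op": "carry_out", "data": {
  "commands": [
    [0,-4,0,0,-0.53],
    [0,-7,0,0,-0.53],
    [0,-10,0,0,-0.53],
    [0,-13,0,0,-0.53],
    [0,-16,0,0,-0.53],
    [0,-19,0,0,-0.53],
    [0,-22,0,0,-0.53],
    [0,-25,0,0,-0.53],
    [0,-28,0,0,-0.53],
    [0,-31,0,0,-0.53]
  ]
}}

```text
t: 6.22
position: [0.5749, -0.0462, 0.0163]
ee_rot: [3.131, -0.209, 0.014]
force: [-1.2, -5.9, 1.3]
gripper_width: 0.0203
```

```bash
python3 - <<'E'
from geo import *; to(-.003,0,.016)
E
```

```text
shift [ -0.1 -56.9   0.2] twist -0.09 | rail now [-59.9   0.   16.3] F rail [-6.03  0.44  1.28] w 0.0203 t 6.2167 tilt [ 0.0085 -0.0039 -1.    ]
```

Request:
{"op": "carry_out", "data": {
  "commands": [
    [0,-4,0,0,-0.53],
    [0,-7,0,0,-0.53],
    [0,-10,0,0,-0.53],
    [0,-13,0,0,-0.53],
    [0,-16,0,0,-0.53],
    [0,-19,0,0,-0.53],
    [0,-22,0,0,-0.53],
    [0,-25,0,0,-0.53],
    [0,-28,0,0,-0.53],
    [0,-31,0,0,-0.53]
  ]
}}

```text
t: 7.05
position: [0.579, -0.0155, 0.0163]
ee_rot: [3.131, -0.21, 0.014]
force: [-1.8, -5.1, 2.0]
gripper_width: 0.02
```

```bash
python3 - <<'E'
from geo import *; to(-.003,0,.016)
from bench import cams; import cv2
for n in ("wrist","top"):
    p=cams.read_camera(n);im=p["img"][...,::-1]
    if n=="top": im=cv2.resize(im[200:320,280:440],None,fx=5,fy=5,interpolation=cv2.INTER_CUBIC)
    cv2.imwrite(f"pics/{n}4.png",im)
E
```

```text
shift [ -0.  -25.9   0.3] twist -0.1 | rail now [-28.9   0.   16.3] F rail [-5.25  1.12  2.02] w 0.02 t 7.05 tilt [ 0.0084 -0.0044 -1.    ]
```

View pics/wrist4.png

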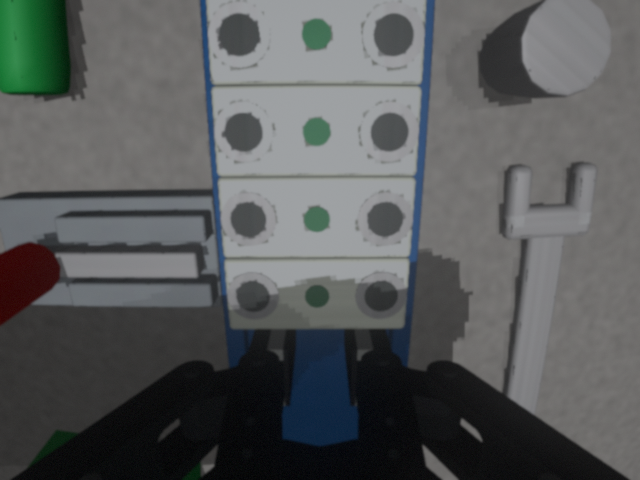

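View pics/top4.png

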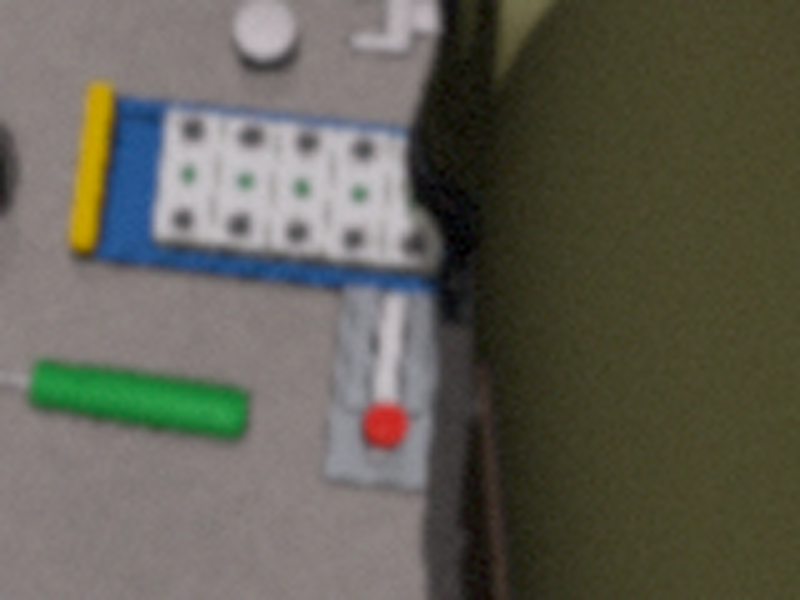

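Request:
{"op": "carry_out", "data": {
  "commands": [
    [0,-4,0,0,-0.53],
    [0,-7,0,0,-0.53],
    [0,-10,0,0,-0.53],
    [0,-12,0,0,-0.53],
    [0,-14,0,0,-0.53],
    [0,-16,0,0,-0.53],
    [0,-18,0,0,-0.53],
    [0,-20,0,0,-0.53],
    [0,-21,0,0,-0.53],
    [0,-22,0,0,-0.53]
  ]
}}

```text
t: 7.98
position: [0.5819, 0.0067, 0.0163]
ee_rot: [3.131, -0.209, 0.013]
force: [-0.2, -5.8, 2.7]
gripper_width: 0.0199
```

```bash
python3 - <<'E'
from geo import *; to(-.003,0,.016)
E
```

```text
shift [ 0.1 -3.5  0.3] twist -0.06 | rail now [-6.5  0.1 16.3] F rail [-5.82 -0.6   2.72] w 0.0199 t 7.9833 tilt [ 0.0083 -0.0039 -1.    ]
```

Request:
{"op": "carry_out", "data": {
  "commands": [
    [0,-2,0,0,-0.53],
    [0,-3,0,0,-0.53],
    [0,-4,0,0,-0.53]
  ]
}}

```text
t: 8.23
position: [0.5823, 0.0105, 0.0163]
ee_rot: [3.131, -0.209, 0.013]
force: [-0.9, -5.5, 2.2]
gripper_width: 0.0201
```

```bash
python3 - <<'E'
from geo import *; to(-.003,0,.016)
from bench import cams; import cv2
for n in ("wrist","top"):
    p=cams.read_camera(n);im=p["img"][...,::-1]
    if n=="top": im=cv2.resize(im[200:320,280:440],None,fx=5,fy=5,interpolation=cv2.INTER_CUBIC)
    cv2.imwrite(f"pics/{n}5.png",im)
E
```

```text
shift [0.2 0.3 0.3] twist -0.07 | rail now [-2.7  0.2 16.3] F rail [-5.58  0.14  2.23] w 0.0201 t 8.2333 tilt [ 0.0081 -0.0046 -1.    ]
```

View pics/top5.png

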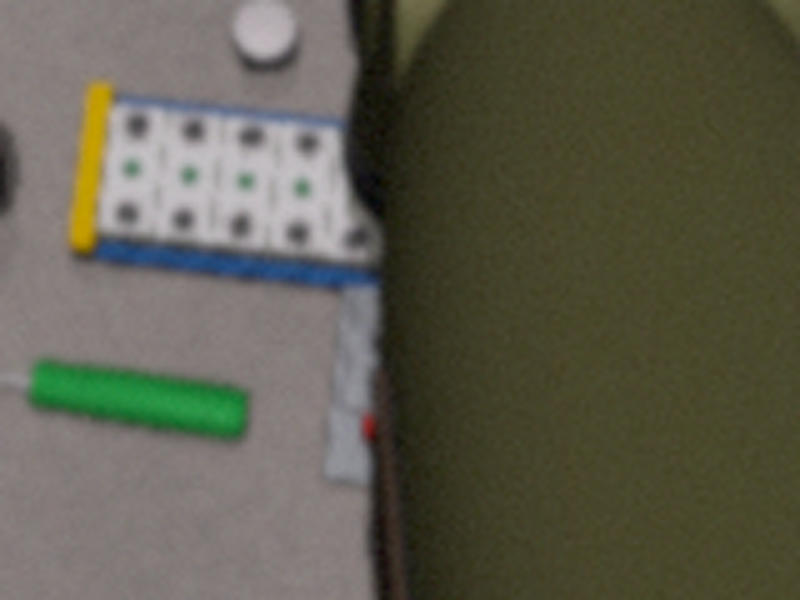

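Request:
{"op": "carry_out", "data": {
  "commands": [
    [0,-2,0,0,-0.53],
    [0,-3,0,0,-0.53],
    [0,-3,0,0,-0.53]
  ]
}}

```text
t: 8.58
position: [0.5823, 0.0112, 0.0164]
ee_rot: [3.125, -0.21, 0.013]
force: [-1.4, -12.4, 3.8]
gripper_width: 0.0202
```

```bash
python3 - <<'E'
from geo import *; to(-.003,0,.016)
E
```

```text
shift [0.2 1.  0.4] twist -0.13 | rail now [-1.9  0.2 16.4] F rail [-12.46  -0.24   3.76] w 0.0202 t 8.5833 tilt [ 0.0076 -0.0096 -0.9999]
```

Request:
{"op": "carry_out", "data": {
  "commands": [
    [0,-2,0,0,-0.53],
    [0,-3,0,0,-0.53],
    [0,-4,0,0,-0.53],
    [0,-4,0,0,-0.53]
  ]
}}

```text
t: 8.92
position: [0.5823, 0.0111, 0.0165]
ee_rot: [3.117, -0.213, 0.012]
force: [-2.3, -16.9, 4.0]
gripper_width: 0.0196
```

```bash
python3 - <<'E'
from geo import *; to(-.003,0,.016)
from bench import cams; import cv2
for n in ("wrist","side"):
    p=cams.read_camera(n);im=p["img"][...,::-1]
    if n=="side": im=cv2.resize(im[200:370,240:420],None,fx=3.5,fy=3.5,interpolation=cv2.INTER_CUBIC)
    cv2.imwrite(f"pics/{n}6.png",im)
E
```

```text
shift [0.2 0.9 0.5] twist -0.25 | rail now [-2.1  0.2 16.5] F rail [-17.02   0.02   4.02] w 0.0196 t 8.9167 tilt [ 0.0067 -0.0182 -0.9998]
```

View pics/side6.png

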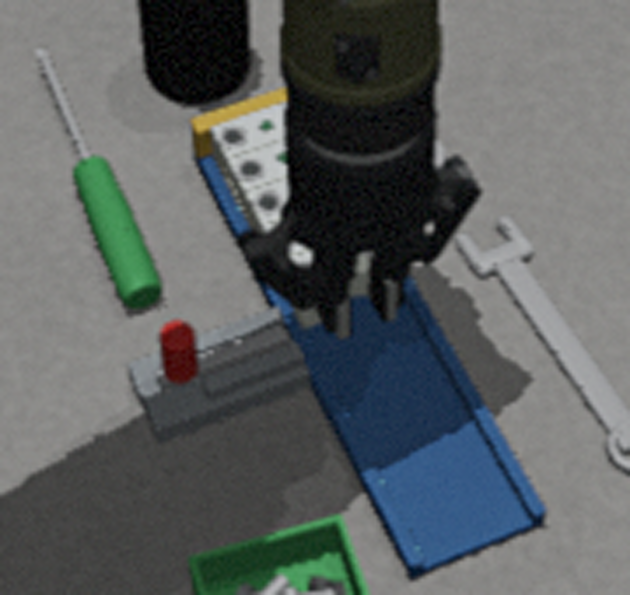

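View pics/wrist6.png

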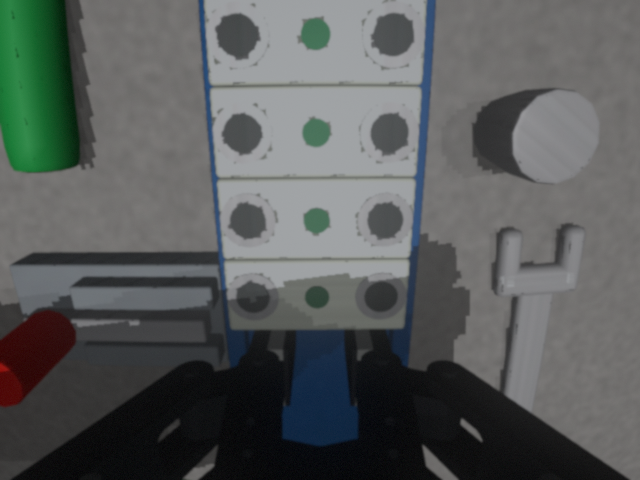

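Request:
{"op": "carry_out", "data": {
  "commands": [
    [0,3,0,0,-0.53],
    [0,8,0,0,-0.53],
    [0,16,0,0,-0.53],
    [0,26,0,0,-0.53],
    [0,34,0,0,-0.53],
    [0,36,-20,0,-0.53],
    [0,36,-55,0,-0.8],
    [0,36,-85,0,-1],
    [0,36,-90,0,-1],
    [0,36,-90,0,-1]
  ]
}}

```text
t: 9.85
position: [0.579, -0.0234, 0.1098]
ee_rot: [3.118, -0.214, 0.021]
force: [-0.1, -0.5, -0.5]
gripper_width: 0.0005
```

```bash
python3 - <<'E'
from geo import *; to(-.001,.145,.11)
from bench import cams; import cv2
for n in ("wrist","top","side"):
    p=cams.read_camera(n);im=p["img"][...,::-1]
    if n=="side": im=cv2.resize(im[200:370,240:420],None,fx=3.5,fy=3.5,interpolation=cv2.INTER_CUBIC)
    if n=="top": im=cv2.resize(im[200:320,280:440],None,fx=5,fy=5,interpolation=cv2.INTER_CUBIC)
    cv2.imwrite(f"pics/{n}7.png",im)
E
```

```text
shift [-146.2  -34.9   -2.8] twist -0.28 | rail now [-36.6  -1.  109.8] F rail [-0.47  0.   -0.47] w 0.0005 t 9.85 tilt [ 0.0121 -0.0175 -0.9998]
```

View pics/side7.png

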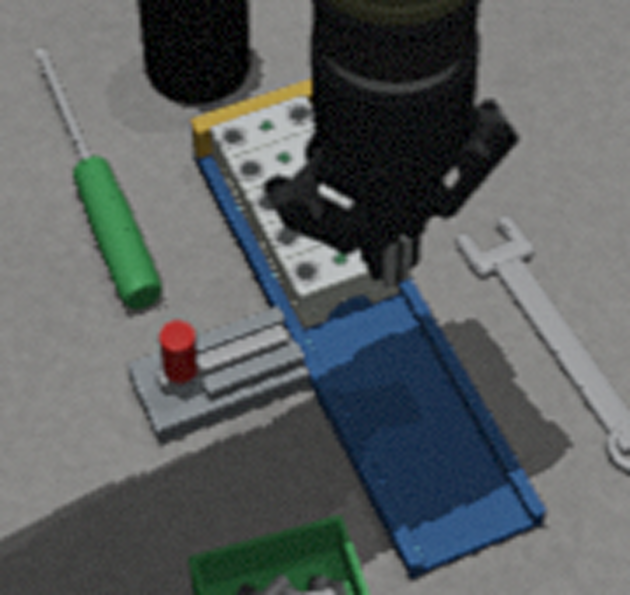

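View pics/wrist7.png

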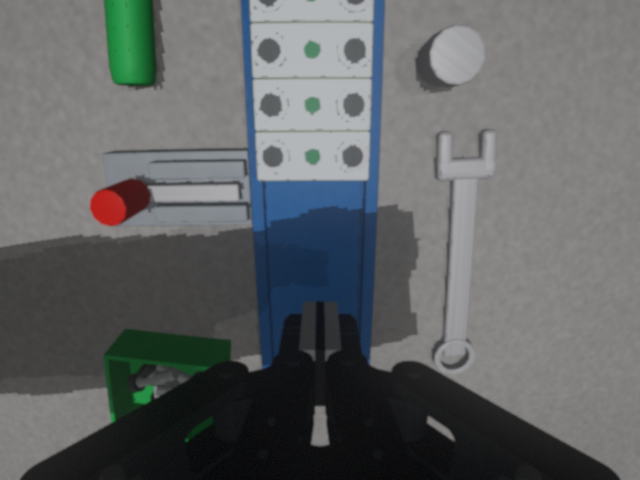

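```bash
python3 - <<'E'
from bench import status
print(status.state()["joints"].round(3))
E
```

```text
[-0.03   0.344 -0.302  0.919 -0.017  1.677]
```

View pics/top7.png

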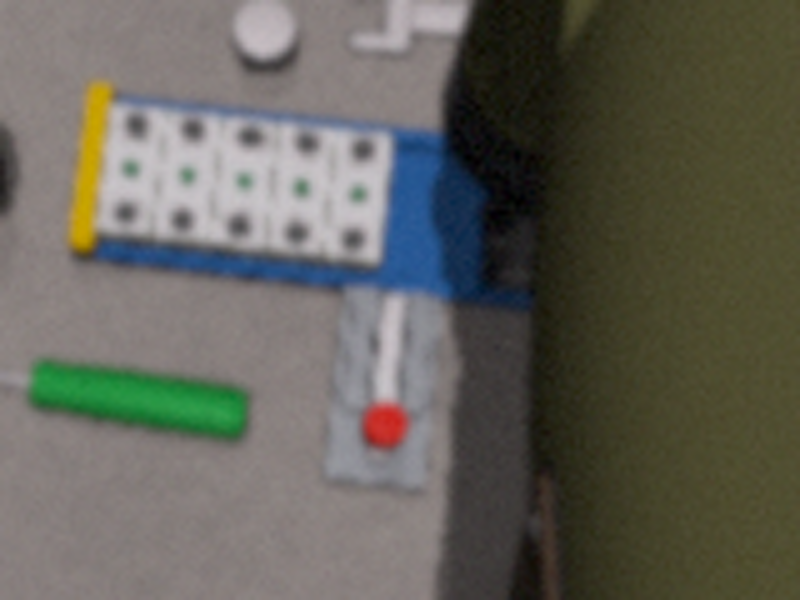

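Request:
{"op": "carry_out", "data": {
  "commands": [
    [-30,-35,0,0,-1],
    [-65,-35,0,0,-1],
    [-100,-35,0,0,-1],
    [-130,-35,0,0,-1],
    [-150,-35,0,0,-1],
    [-152,-35,0,0,-1],
    [-152,-35,0,0,-1],
    [-152,-35,0,0,-1],
    [-152,-35,0,0,-1]
  ]
}}

```text
t: 10.75
position: [0.4311, 0.0322, 0.1039]
ee_rot: [3.117, -0.214, 0.01]
force: [0.1, -1.4, -0.1]
gripper_width: -0.0001
```

```bash
python3 - <<'E'
from geo import *; to(-.001,.15,.04)
from bench import cams; import cv2
for n in ("wrist","side"):
    p=cams.read_camera(n);im=p["img"][...,::-1]
    if n=="side": im=cv2.resize(im[200:370,200:380],None,fx=3.5,fy=3.5,interpolation=cv2.INTER_CUBIC)
    cv2.imwrite(f"pics/{n}8.png",im)
E
```

```text
shift [ 2.4 -1.2 63.9] twist -0.28 | rail now [ -1.1 152.8 103.9] F rail [-1.36 -0.24 -0.11] w -0.0001 t 10.75 tilt [ 0.0053 -0.0175 -0.9998]
```

View pics/side8.png

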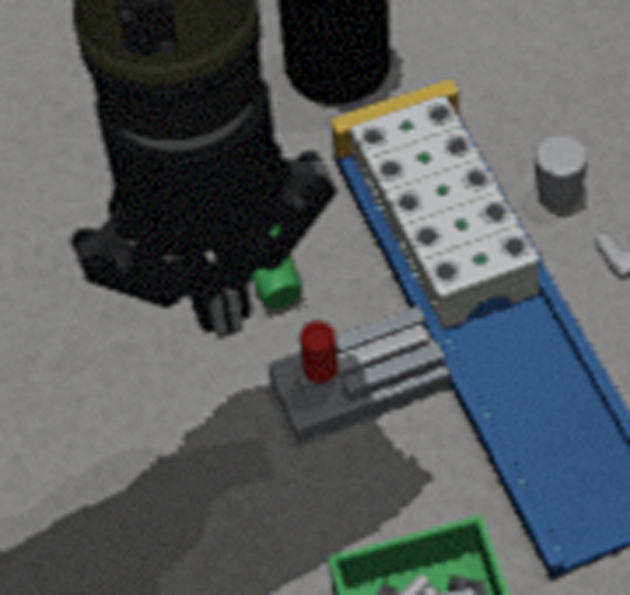

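View pics/wrist8.png

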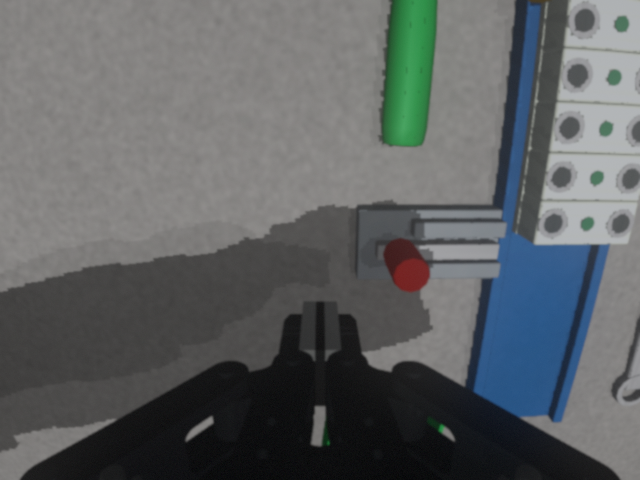

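Request:
{"op": "carry_out", "data": {
  "commands": [
    [2,-1,30,0,-1],
    [2,-1,50,0,-1],
    [2,-1,60,0,-1],
    [2,-1,62,0,-1],
    [2,-1,62,0,-1],
    [2,-1,62,0,-1]
  ]
}}

```text
t: 11.35
position: [0.4342, 0.0317, 0.0424]
ee_rot: [3.117, -0.214, 0.011]
force: [-0.1, 0.8, 0.0]
gripper_width: 0.0002
```

```bash
python3 - <<'E'
from geo import *; to(-.001,.128,.042)
from bench import cams; import cv2
for n in ("wrist","side"):
    p=cams.read_camera(n);im=p["img"][...,::-1]
    if n=="side": im=cv2.resize(im[200:370,200:380],None,fx=3.5,fy=3.5,interpolation=cv2.INTER_CUBIC)
    cv2.imwrite(f"pics/{n}9.png",im)
E
```

```text
shift [21.7 -0.2  0.6] twist -0.3 | rail now [ -1.1 149.7  42.4] F rail [0.73 0.21 0.02] w 0.0002 t 11.35 tilt [ 0.0055 -0.0175 -0.9998]
```

View pics/side9.png

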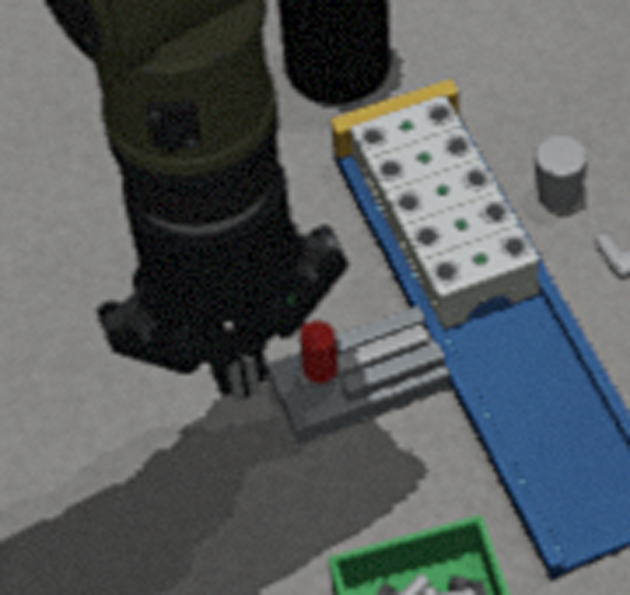

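View pics/wrist9.png

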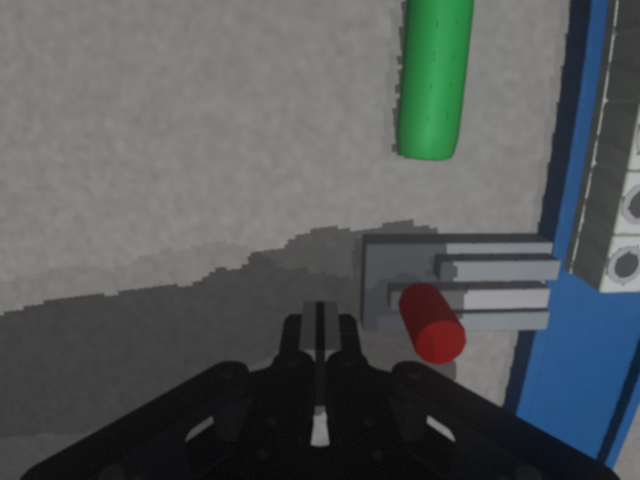

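Request:
{"op": "carry_out", "data": {
  "commands": [
    [6,0,0,0,-1],
    [12,0,0,0,-1],
    [16,0,0,0,-1],
    [19,0,0,0,-1],
    [22,0,0,0,-1],
    [25,0,0,0,-1],
    [28,0,0,0,-1],
    [31,0,0,0,-1],
    [34,0,0,0,-1],
    [37,0,0,0,-1]
  ]
}}

```text
t: 12.28
position: [0.4712, 0.0267, 0.043]
ee_rot: [3.117, -0.214, 0.012]
force: [-1.6, -0.4, 0.5]
gripper_width: 0.0001
```

```bash
python3 - <<'E'
from geo import *; to(-.001,.0745,.042)
from bench import cams; import cv2
for n in ("wrist","side"):
    p=cams.read_camera(n);im=p["img"][...,::-1]
    if n=="side": im=cv2.resize(im[200:370,200:380],None,fx=3.5,fy=3.5,interpolation=cv2.INTER_CUBIC)
    cv2.imwrite(f"pics/{n}10.png",im)
E
```

```text
shift [37.9 -0.4  1.3] twist -0.29 | rail now [ -1.2 112.4  43. ] F rail [-0.59  1.54  0.48] w 0.0001 t 12.2833 tilt [ 0.0062 -0.0173 -0.9998]
```

View pics/side10.png

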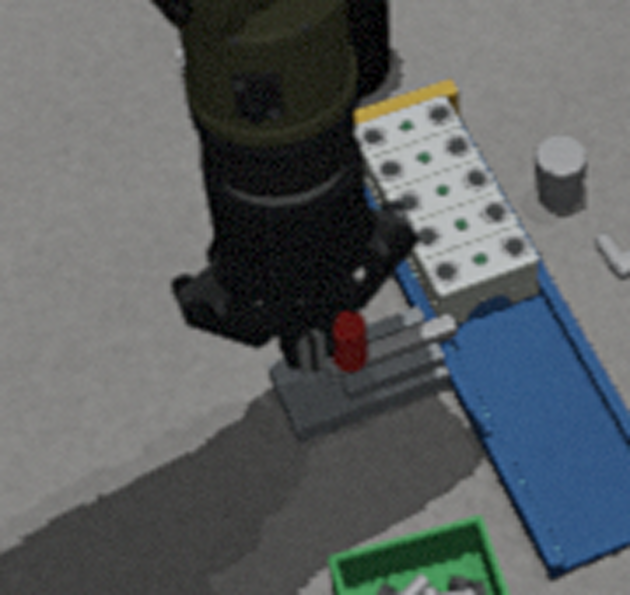

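View pics/wrist10.png

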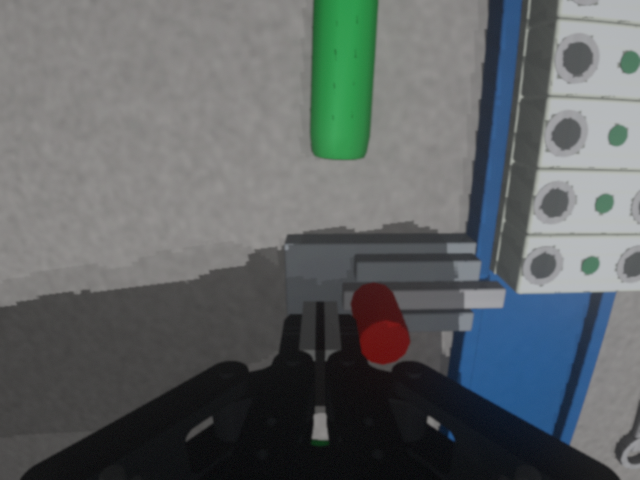

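Request:
{"op": "carry_out", "data": {
  "commands": [
    [4,0,0,0,-1],
    [7,0,0,0,-1],
    [10,0,0,0,-1],
    [13,0,0,0,-1],
    [16,0,0,0,-1],
    [19,0,0,0,-1],
    [22,0,0,0,-1],
    [25,0,0,0,-1],
    [28,0,0,0,-1],
    [30,0,0,0,-1]
  ]
}}

```text
t: 13.22
position: [0.5019, 0.0224, 0.0434]
ee_rot: [3.117, -0.214, 0.013]
force: [-1.5, 1.0, -1.4]
gripper_width: 0.0003
```

```bash
python3 - <<'E'
from geo import *; to(-.001,.0745,.042)
from bench import cams; import cv2
for n in ("wrist",):
    p=cams.read_camera(n);im=p["img"][...,::-1]
    cv2.imwrite(f"pics/{n}11.png",im)
E
```

```text
shift [ 6.9 -0.4  1.5] twist -0.31 | rail now [-1.4 81.4 43.4] F rail [ 0.76  1.65 -1.36] w 0.0003 t 13.2167 tilt [ 0.0073 -0.0177 -0.9998]
```

View pics/wrist11.png

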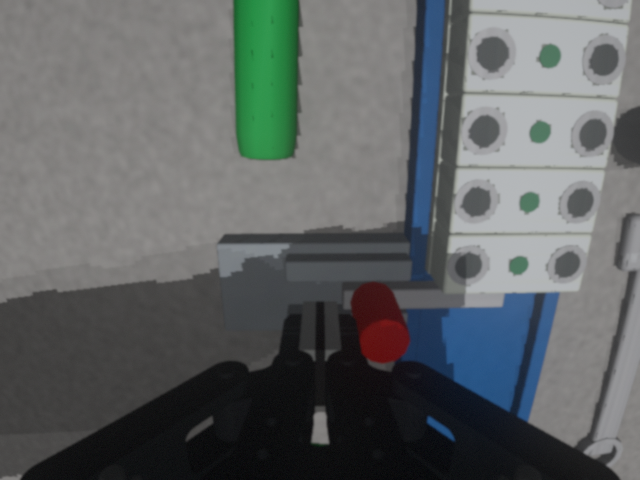

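Request:
{"op": "carry_out", "data": {
  "commands": [
    [3,0,0,0,-1],
    [5,0,0,0,-1],
    [7,0,0,0,-1],
    [8,0,0,0,-1],
    [9,0,0,0,-1]
  ]
}}

```text
t: 13.68
position: [0.5094, 0.0214, 0.0433]
ee_rot: [3.117, -0.214, 0.009]
force: [-9.7, 1.2, 7.1]
gripper_width: -0.0002
```

```bash
python3 - <<'E'
from geo import *; to(-.001,.0745,.042)
E
```

```text
shift [-0.7 -0.4  1.3] twist -0.3 | rail now [-1.4 73.8 43.3] F rail [-0.04  9.75  7.14] w -0.0002 t 13.6833 tilt [ 0.0044 -0.0171 -0.9998]
```

Request:
{"op": "carry_out", "data": {
  "commands": [
    [2,0,0,0,-1],
    [3,0,0,0,-1],
    [3,0,0,0,-1]
  ]
}}

```text
t: 13.93
position: [0.5094, 0.0214, 0.0431]
ee_rot: [3.118, -0.214, 0.0]
force: [-10.3, 1.1, 8.5]
gripper_width: -0.0
```

```bash
python3 - <<'E'
from geo import *; to(-.001,.0745,.042)
from bench import cams; import cv2
for n in ("wrist","side"):
    p=cams.read_camera(n);im=p["img"][...,::-1]
    if n=="side": im=cv2.resize(im[200:370,200:380],None,fx=3.5,fy=3.5,interpolation=cv2.INTER_CUBIC)
    cv2.imwrite(f"pics/{n}12.png",im)
E
```

```text
shift [-0.7 -0.5  1.1] twist -0.28 | rail now [-1.4 73.8 43.1] F rail [-0.23 10.37  8.54] w -0.0 t 13.9333 tilt [-8.000e-04 -1.610e-02 -9.999e-01]
```

View pics/wrist12.png

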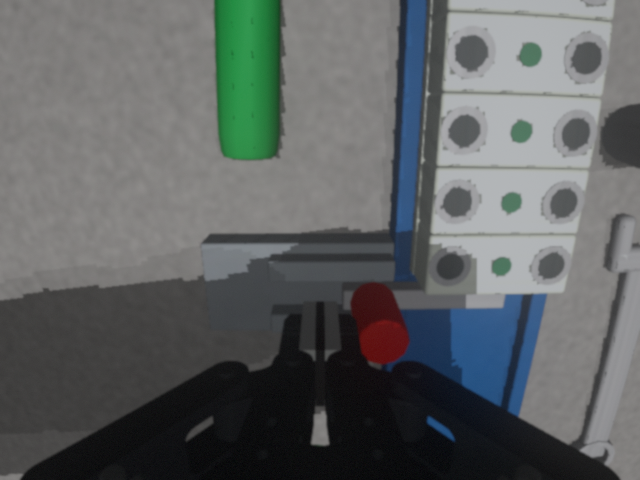

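Request:
{"op": "carry_out", "data": {
  "commands": [
    [-4,0,0,0,-1],
    [-12,0,0,0,-1],
    [-25,0,0,0,-1],
    [-40,0,0,0,-1],
    [-55,0,-10,0,-1],
    [-70,0,-40,0,-1],
    [-70,20,-75,0,-1],
    [-70,50,-105,0,-1],
    [-70,80,-110,0,-1],
    [-70,110,-110,0,-1]
  ]
}}

```text
t: 14.87
position: [0.4275, -0.0777, 0.1581]
ee_rot: [3.117, -0.212, 0.013]
force: [1.7, 0.7, 0.4]
gripper_width: 0.0001
```

```bash
python3 - <<'E'
from geo import *; to(-.001,.0745,.042)
from bench import cams; import cv2
for n in ("top","side"):
    p=cams.read_camera(n);im=p["img"][...,::-1]
    pr=lambda q:proj(p,[np.array([RX,RY,0])+q[0]*EX+q[1]*EY+[0,0,q[2]]])[0]
    o=(200,200) if n=="side" else (280,200); f=3.5 if n=="side" else 5
    print(n,"knob full-in",((pr((-.001,.05,.062))-o)*f).round(0),"1cm out",((pr((-.001,.06,.062))-o)*f).round(0))
    for k in range(5): print("dot home",((pr((.125-.026*k,0,.042))-o)*f).round(0))
    w=180 if n=="side" else 160; h=170 if n=="side" else 120
    im=cv2.resize(im[o[1]:o[1]+h,o[0]:o[0]+w],None,fx=f,fy=f,interpolation=cv2.INTER_CUBIC)
    cv2.imwrite(f"pics/{n}13.png",im)
E
```

```text
shift [  66.  -111.6  114.8] twist -0.21 | rail now [-110.4  142.   158.1] F rail [ 0.92 -1.56  0.42] w 0.0001 t 14.8667 tilt [ 0.0068 -0.0179 -0.9998]
top knob full-in [398. 297.] 1cm out [396. 320.]
dot home [131. 165.]
dot home [187. 171.]
dot home [244. 177.]
dot home [301. 184.]
dot home [358. 190.]
side knob full-in [411. 299.] 1cm out [393. 306.]
dot home [404. 125.]
dot home [422. 157.]
dot home [441. 190.]
dot home [459. 224.]
dot home [479. 259.]
```

View pics/top13.png

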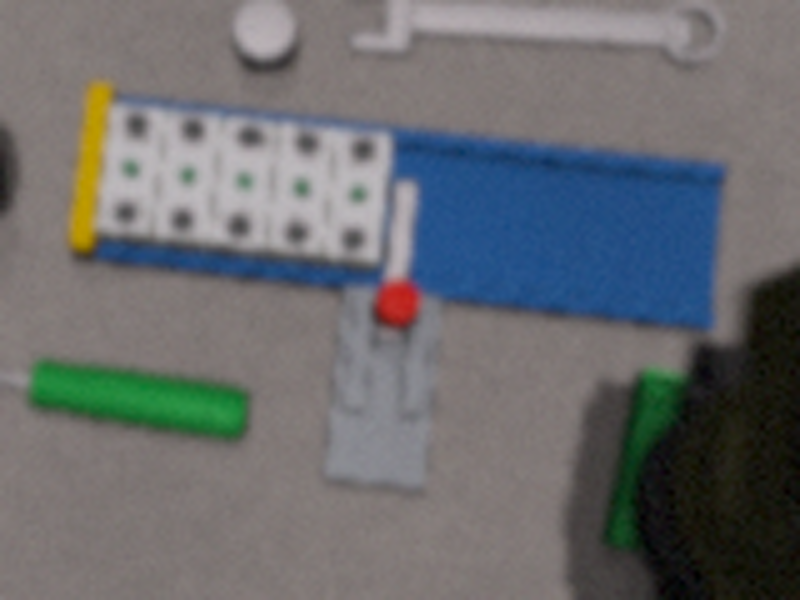

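View pics/side13.png

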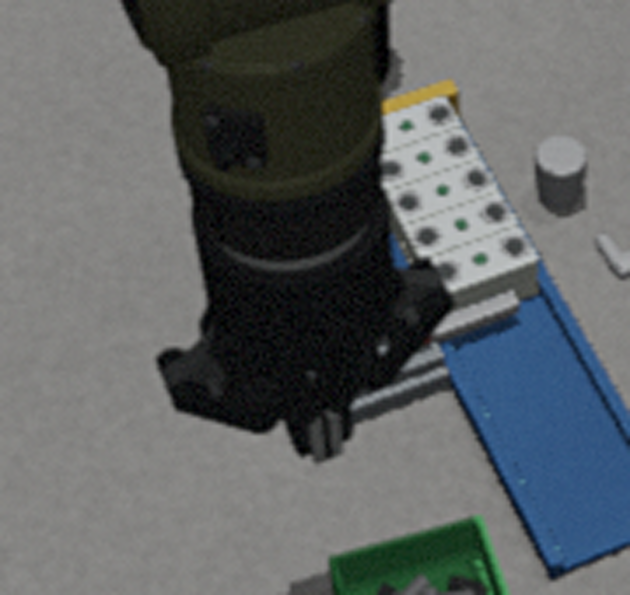

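```bash
python3 - <<'E'
import cv2,numpy as np
c=[]
for f in("top0z","top7","top13"):
    im=cv2.imread(f"pics/{f}.png").astype(int); m=(im[...,2]>120)&(im[...,1]<70)&(im[...,0]<70)
    m[:240]=0; ys,xs=np.where(m); c.append(np.array([xs.mean(),ys.mean()])); print(f,c[-1],len(xs))
from geo import *; from bench import cams
p=cams.read_camera("top")
P=[ray2z(p,(q+.5)/5-.5+[280,200],.055) for q in c]
for X in P: o=X-[RX,RY,0]; print("rail",(1e3*np.array([o@EX,o@EY])).round(1))
cv2.imwrite("pics/top14.png",p["img"][...,::-1])
p=cams.read_camera("side");cv2.imwrite("pics/side14.png",p["img"][...,::-1])
E
```

```text
top0z [384.79107807 425.03568773] 1345
top7 [383.93158313 426.75338107] 1257
top13 [397.37216575 303.63799844] 1279
rail [ -0.2 105.3]
rail [1.000e-01 1.061e+02]
rail [-0.3 51. ]
```

Request:
{"op": "carry_out", "data": {
  "commands": [
    [0,0,-25,0,-1],
    [-20,0,-50,0,-1],
    [-20,0,-70,0,-1],
    [-20,0,-70,0,-1],
    [-20,0,-70,0,-1],
    [-20,0,-70,0,-1]
  ]
}}

```text
t: 15.57
position: [0.4054, -0.0721, 0.2242]
ee_rot: [3.118, -0.215, 0.002]
force: [0.2, -0.4, -1.4]
gripper_width: -0.0003
```

```bash
python3 - <<'E'
from geo import *; to(-.001,.0745,.042)
from bench import cams,status; import cv2
print(np.abs(status.state()["joint_vel"]).max())
p=cams.read_camera("top");cv2.imwrite("pics/top15.png",p["img"][...,::-1])
p=cams.read_camera("side");cv2.imwrite("pics/side15.png",p["img"][...,::-1])
E
```

```text
shift [  89.1 -110.1  180.7] twist -0.31 | rail now [-107.8  164.6  224.2] F rail [-0.41 -0.3  -1.42] w -0.0003 t 15.5667 tilt [ 3.000e-04 -1.590e-02 -9.999e-01]
0.011518309197038097
```

View pics/side15.png

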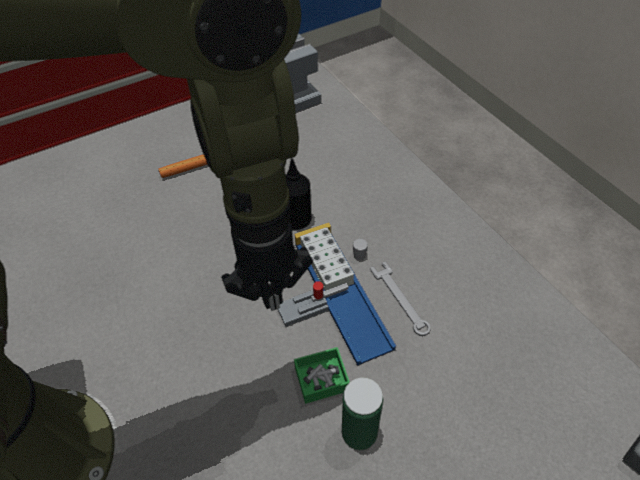

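View pics/top15.png

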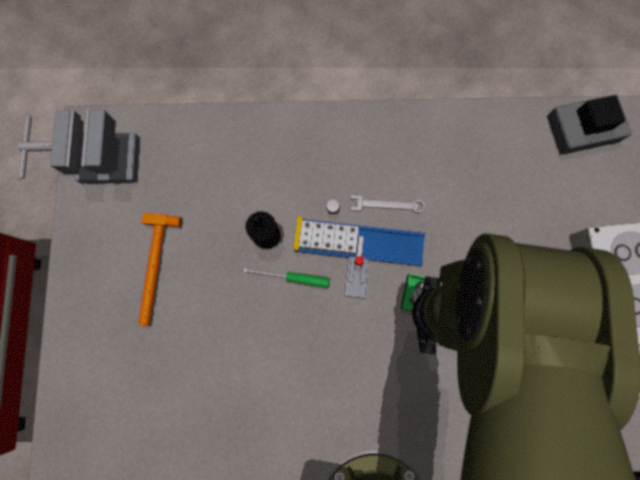

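Both views show the row flush against the stop (dots at about (306,233) to (352,238)). The keeper is across behind the last cap (knob at (359,261)), the other objects haven't moved, and the arm is clear.

```bash
python3 -c "
from bench import sign_off; print(sign_off())"
```

```text
the job is handed in; nothing more can be done
None
```

I pushed the five caps along the rail as one train until they sat against the yellow stop. Then I pushed the keeper in behind the last cap, moved the arm clear, and handed the job in at about 15.7 s of the 43 s allowed.

- **Caps:** The push took about 6 N while sliding, then rose to 17 N with no further movement at the stop. In the top view, taken before and after the keeper move, the dots were within about 1 mm of their predicted home positions, with no visible gaps.
- **Keeper:** The force rose from about 1.6 N to 10 N with no further movement at the end. The knob's position in the top view changed by about 54 to 55 mm, to rail y of about 51 mm (50 is fully in). That agrees within camera error.
- **Upward force:** At the keeper's end stop the wrist also read about 8 N upward, which I didn't explain.
- **Tool tilt:** The tool leaned about 1° after the cap push, with no visible effect.
- **Bystanders:** The last top and side views showed nothing else moved. The arm hid part of the bolt bin and the spray can from above, but both looked in place from the side.

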